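Dock the data logger and hold in its recessed reset button with the reset pin

TASK

Put the data logger, display up, into the pocket of its docking station so that it sits fully home, flat and square, and let go of it. Then take the reset pin (the slim tool with a thin tip, not the thick-handled nut driver) out of the tool stand, reach its tip straight down through the small round hole in the logger's face and press the recessed button fully down, firmly but without forcing it. Finish while still gripping the pin and holding the button down; leave the nut driver and the other things on the bench where they are.

Things in the scene. Friction and masses are not known exactly. Their poses are not given: they have to be found in the camera images.
- logger: Data logger, loose grey block of 160 g, 28 mm thick, lying display up on the bench to the right of the dock. Origin: centre of its underside; x along its length to the narrow nose, z up out of its face. Body x -48 to +31 mm, 52 mm wide; nose x +31 to +48, 34 wide, 22 thick, steel stub on its end (look only). Black display at x -7 to +26. Grip across the 52 mm near x = 0, on the upper 14 mm of the sides.
- logger_hole (a point): Centre of the mouth of the round hole in the logger's face: x -30, y 0, z 28 mm in the logger's frame, axes as the logger. Hole 10 mm in diameter, 1.8 mm chamfer; the button's top lies 10 mm below the face. The two flat round keys 17 mm to either side are look only.
- reset_button (a joint): Travel in m of the spring button down in that hole: 0 up, 0.004 fully down on its stop; round black cap of 8.4 mm. It starts to move at about 2.3 N, is fully down at about 5.9 N and springs back when let go.
- dock: White docking station, fixed on the bench right of the near water bath, 138 mm long (x -66 to +72 mm), 98 mm wide, 22 mm high. Origin: on the bench under the pocket's centre; x along its length to the end that takes the logger's nose (away from the robot), z up. The bath is 210 mm high with a tall evaporator over it: come from the left round in front of them.
- dock_pocket (a point): Centre of the pocket's floor, 10 mm above the bench, axes as the dock: the seated logger's origin and axes lie here, its face 38 mm above the bench. Pocket 12 mm deep, x -49.5 to +31.5 mm at 55 mm wide, on to x +49.5 at 37 wide (1.5 mm to spare all round). The top 5 mm of the walls flare out by 3.5 mm; both long walls are cut away at x -26 to +26 for fingers.
- reset_pin: Reset pin, loose round tool of 50 g standing tip down in a bore of the tool stand. Origin at its tip, z up along it: steel rod 5 mm in diameter from 0 to 20 mm, shank 10 mm thick to 42 mm, collar 22 mm across to 47 mm (rests on the stand), grey ribbed handle 14 mm thick to 107 mm. In the stand its tip is 6 mm and its top 113 mm above the bench; it is drawn straight up.
- pin_tip (a point): The lowest point of the reset pin's tip (the same point as the origin of the reset pin).
- pin_grip (a point): Point on the reset pin's axis 70 mm above its tip, in the handle, a good height to grip from above (19 mm lower is just over the collar).
- tool_stand: Grey metal block, fixed on the bench behind the dock, 120 (its x) by 46 (its y) by 48 mm high, origin at the centre of its underside. Two upright bores, 11.5 mm wide and 44 mm deep, at x -36 and +36 mm: one holds the reset pin, the other the nut driver, either way round.
- nut_driver: Nut driver in the stand's other bore, to be left there: steel shank 10 mm thick, fluted grey handle 29 mm thick, top 110 mm above the bench. Origin at its lower end, z up.
- beaker: Empty glass beaker, 54 mm wide, 69 mm high, at the bench's front edge right of the dock; a bystander. Origin: centre of its underside.
- tape_roll: Roll of yellow tape, 84 mm across and 19 mm high, lying beside the tool stand; a bystander. Origin: centre of its underside.
- rubber_stopper: Rubber stopper, 31 mm wide, 28 mm high, in front of the near water bath; a bystander. Origin: centre of its underside.
Mind the look-alikes: they are no part of the job. What is shaped like the reset_pin but blue or yellow is not meant.

How it is judged:
By the outcome, as a careful person would: the job done as asked, in the order asked, and still so for the second after the job is handed in, while the arm keeps its last pose, push and grip.
It also fails if it takes over 72 s, if anything falls off the work surface, if the arm or the gripper's body presses on something with over 40 N, if the wrist force passes 120 N, or if a joint passes its speed limit or range.

ROBOT

A 6-joint arm with a two-finger parallel gripper is mounted at the origin on a cart in front of the work surface, level with it; the furniture and walls round the work are solid. World frame = base frame: x ahead of the robot, y to its left, z up, the work surface at z = 0. Lengths are in m, angles in degrees, forces in N, time in s.
With the tool pointing down it reaches from about 0.375 to 0.975 m from the base axis. Payload 3.8 kg.
Tool frame: the origin (TCP) lies on the centre line of the jaws, within the pads' length; the fingertips stand 17 mm ahead of it and the grasp point (between the pads) lies 2 mm behind it (ctrl.tcp_to_tips is the distance from the TCP to the fingertips, in m); z points along the fingers, y is the line along which they close (so a half turn about z gives the same grasp; the last joint's range is limited). The gripper opens to 85 mm and grips with 20 to 120 N. Pads are 22 mm wide; open, the fingers measure 114 mm over their backs; the gripper's body (76 mm by 85 mm) begins 54 mm behind the grasp point. The pads swing forward as they close: fully open they stand 13 mm farther back than shut.
Start: joints at [-78.604, 15.12, 91.902, -0, 72.978, -2.114], TCP at [0.158, -0.656, 0.219] pointing down, gripper open.
Joint ranges: [-150.88, 150.88], [-54.13, 125.18], [17.81, 147.31], [-75.09, 255.09], [0, 152.58], [-146.25, 146.25]. Speed limits (degrees/s): [147.25, 147.25, 180, 180, 180, 180].

INTERFACE

Orientations are given as a 3x3 rotation matrix whose columns are the frame's x, y, z axes.
In Python, from bench import ctrl gives the robot as it stands. Calls block until the motion is done:
- ctrl.reach(position, orientation): joint-space move of the TCP to a pose.
- ctrl.move_straight(position, rot=None, max_speed=0.15, force_limit=None): straight line of the TCP; rot=None keeps the orientation; max_speed is the mean speed in m/s. With force_limit (N) it stops when the force on the tool has changed by that much, and returns True; else False.
- ctrl.move_j(angles): joint-space move.
- ctrl.command_gripper(opening, f_grip=None): finger opening in m; f_grip is the grip in N (None keeps the last); returns when the fingers have stopped.
- ctrl.pause(seconds).
- ctrl.solve_ik(position, orientation): joint angles nearest the present ones, or None.
- ctrl.grab_frame(name): name is "side" or "top" or "wrist"; returns (picture, depth): 480x640x3 uint8, red, green, blue; 480x640 float32, m along the optical axis (not along the pixel's ray), 0 where there is no reading.
- ctrl.camera_params(name): a dict with "fx", "fy", "cx", "cy" (pixels), "R" (3x3) and "t" (3): a world point X has camera coordinates R X + t. Camera axes: x right, y down, z forward; pixel columns grow to the right and rows downward; lengths in m; the calibration is good to about 2 mm. A picture is of the moment at which its call begins: read the wrist's pose just before it. camera_params takes no time and is no camera call; for the wrist camera it gives the pose at the moment of the call.
A pose or a line that the arm cannot do raises ctrl.MotionError and nothing moves.
- ctrl.hand_in(): hands the job in; it is judged then, once.
Trained networks look in the newest picture that a camera, given by its name, has taken for a name from the list of things; names that differ only in an ending like _2 or _b are one class to them, and where a whole thing is asked for, a point or a joint stands for the part that bears it (a point fixed in the world has none). Each returns a list of dicts, best first, with "conf" (0 to 1); they miss things now and then, are a little off and sometimes report something else, mostly with a low value. They report only what shows in the picture. A call takes as long as a camera call. They do not tell look-alikes from the thing itself.
- ctrl.recognise(camera, label): "box" ([centre column, centre row, width, height] in pixels, round what is visible of it).
- ctrl.outline_of(camera, label): "region" (480x640 bool, what is visible of it) and "box" ([centre column, centre row, width, height] in pixels, round what is visible of it).
Readings, each from a call of its own:
- ctrl.read_clock(): time.
- ctrl.read_joint_pos(): joint angles.
- ctrl.read_qvel(): joint speeds.
- ctrl.read_joint_torque(): joint torques, N m.
- ctrl.read_ee_pos(): TCP position.
- ctrl.read_orientation(): TCP orientation.
- ctrl.read_contact_force(): force on the tool from outside, world axes, zero at the start.
- ctrl.read_torque(): the same for the moment, N m.
- ctrl.read_width(): finger opening in m.
- ctrl.read_grasp_force(): force on a finger pad.
Only numpy, scipy, OpenCV 4.12 (cv2) and the standard library are available. Lean on these libraries where they do the work, as an engineer would, in place of code of your own. Each camera call takes 0.05 s, during which the arm holds its last target. There are 200 camera calls.

## Working session

There is one attempt and no reset: what is moved stays moved. The work goes in short steps, each a Python script; the robot and the scene stay as the last script left them, time stands still between calls to the robot, and variables do not carry over. Pictures are saved under pics/ and viewed, at most 10 in all, crops included, and the job is handed in when it is done.

```bash
mkdir -p pics; ls
cat > h.py <<'E'
from bench import ctrl
import numpy as np, cv2
def snap(c,name=None):
    P=ctrl.camera_params(c); im,d=ctrl.grab_frame(c)
    if name: cv2.imwrite('pics/'+name+'.png',im[:,:,::-1])
    return im,d,P
def world(P,u,v,z):
    z=np.asarray(z,float); X=np.stack([(u-P['cx'])/P['fx']*z,(v-P['cy'])/P['fy']*z,z],-1)
    return (X-P['t'])@np.asarray(P['R'])
def cloud(P,d):
    v,u=np.mgrid[:480,:640]; return world(P,u,v,d)
def onplane(P,u,v,h):
    R=np.asarray(P['R']);c=-R.T@P['t'];r=R.T@np.array([(u-P['cx'])/P['fx'],(v-P['cy'])/P['fy'],1]);return c+r*(h-c[2])/r[2]
def proj(P,X):
    c=np.asarray(P['R'])@X+P['t'];return P['fx']*c[0]/c[2]+P['cx'],P['fy']*c[1]/c[2]+P['cy']
def down(a):  # tool down, tool y (closing) at yaw a (rad) in world
    y=np.array([np.cos(a),np.sin(a),0]);z=np.array([0,0,-1.]);return np.stack([np.cross(y,z),y,z],1)
E
python3 - <<'E'
from h import *
np.set_printoptions(precision=4,suppress=True)
ims=[]
for c in('top','side'):
    im,d,P=snap(c,'a_'+c)
    for l in('logger','dock','reset_pin','tool_stand','nut_driver'):
        for r in ctrl.recognise(c,l)[:4]:
            b=r['box'];u,v=int(b[0]),int(b[1]);print(c,l,round(r['conf'],2),np.round(b),world(P,u,v,d[v,u]))
print(ctrl.read_clock(),ctrl.read_orientation())
E
```

```text
pics
top logger 0.75 [413. 255.  31.  42.] [ 0.5051 -0.4277  0.0278]
top dock 0.87 [352. 285.  55.  70.] [ 0.4413 -0.2867  0.0146]
top dock 0.43 [366. 211.  10.  12.] [ 0.6019 -0.3172  0.078 ]
top reset_pin 0.48 [367. 208.  10.  15.] [ 0.602  -0.3175  0.0972]
top reset_pin 0.43 [370. 171.  16.  15.] [ 0.6912 -0.3314  0.0856]
top tool_stand 0.87 [349. 213.  54.  27.] [ 0.6045 -0.2836  0.0492]
top nut_driver 0.56 [334. 210.  13.  14.] [ 0.5963 -0.245   0.111 ]
side dock 0.91 [261. 291.  77.  48.] [ 0.4448 -0.2869  0.0112]
side reset_pin 0.89 [353. 281.  16.  36.] [ 0.6087 -0.3259  0.0785]
side reset_pin 0.84 [399. 272.  13.  48.] [ 0.6945 -0.2774  0.0629]
side reset_pin 0.7 [406. 297.  17.  52.] [ 0.6975 -0.343   0.0635]
side tool_stand 0.81 [350. 290.  29.  65.] [ 0.6065 -0.3276  0.0579]
side tool_stand 0.47 [262. 291.  77.  47.] [ 0.4455 -0.2805  0.0083]
side tool_stand 0.19 [287. 353.  63.  37.] [ 0.5094 -0.4441  0.0269]
side nut_driver 0.85 [350. 254.  17.  33.] [ 0.6038 -0.2595  0.0847]
0.6 [[ 0.9723  0.2336 -0.    ]
 [ 0.2336 -0.9723  0.    ]
 [ 0.     -0.     -1.    ]]
```

View pics/a_top.png

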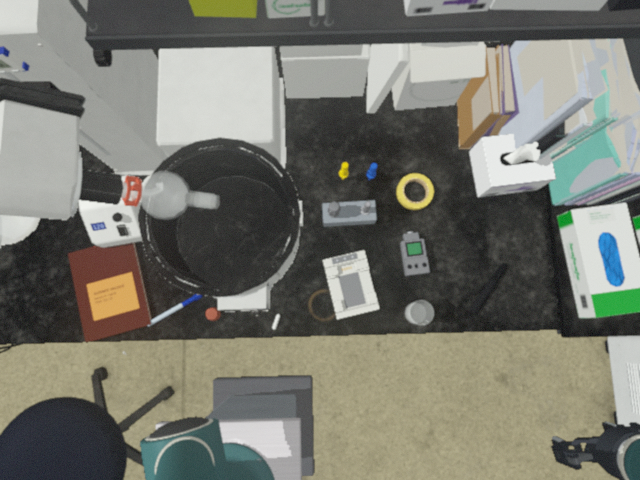

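View pics/a_side.png

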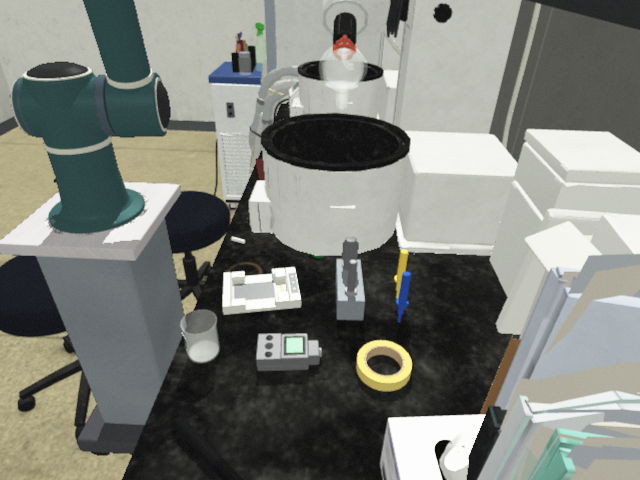

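Candidates for the reset pin, as (top px / side px):
- Slim grey tool in the stand: (366,208) / (353,281).
- Thick nut driver: (335,210) / (350,254).
- Blue look-alike: (371,171) / (406,297).
- Yellow look-alike: (343,171) / (399,272).

I choose the slim grey one at about (0.602, -0.317). A close crop will confirm it.

Run:
```python
from h import *
s=cv2.imread('pics/a_side.png')[225:335,310:430];t=cv2.imread('pics/a_top.png')[150:260,310:430]
cv2.imwrite('pics/crop1.png',cv2.resize(np.hstack([s,t]),None,fx=3.3,fy=3.3,interpolation=cv2.INTER_CUBIC))
```

```text
(no output)
```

View pics/crop1.png

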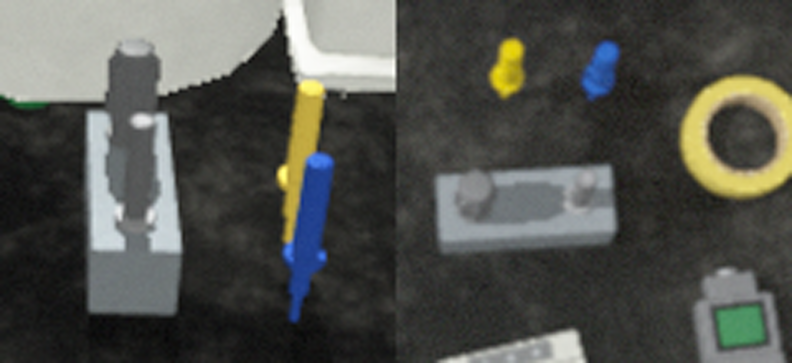

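Run:
```python
from h import *
np.set_printoptions(precision=4,suppress=True)
R=down(np.deg2rad(-90))
for p in [(0.45,-0.36,0.33)]:
    ctrl.reach(p,R)
im,d,P=snap('wrist','w1')
print(ctrl.read_clock(),ctrl.read_joint_pos(),ctrl.read_ee_pos(), P)
for l in('logger','logger_hole','dock','dock_pocket','reset_pin','tool_stand'):
    for r in ctrl.recognise('wrist',l)[:3]:
        b=r['box'];u,v=int(b[0]),int(b[1]);print(l,round(r['conf'],2),np.round(b),world(P,u,v,d[v,u]))
```

```text
2.2333 [-41.2232   1.652   95.7747  -0.0215  82.6232  48.849 ] [ 0.4493 -0.3608  0.3294] {'fx': 412.28171726548993, 'fy': 412.28171726548993, 'cx': 316.63009796363707, 'cy': 237.65017435718065, 'R': array([[-0.0008, -1.    , -0.0018],
       [-0.9483,  0.0002,  0.3173],
       [-0.3173,  0.002 , -0.9483]]), 't': array([-0.3589,  0.3505,  0.6284])}
logger 0.88 [380. 115.  55. 100.] [ 0.517  -0.4255  0.0279]
logger 0.25 [394.   3.  46.   6.] [ 0.6232 -0.4369  0.0181]
logger_hole 0.82 [379. 116.  48.  96.] [ 0.515  -0.4256  0.0279]
dock 0.95 [245. 176. 112. 138.] [ 0.4494 -0.2758  0.0118]
dock 0.56 [396.   4.  51.   7.] [ 0.6231 -0.4378  0.0186]
dock_pocket 0.85 [244. 174. 119. 131.] [ 0.4502 -0.2755  0.0097]
tool_stand 0.96 [236.  26. 129.  49.] [ 0.598  -0.2828  0.0486]
```

View pics/w1.png

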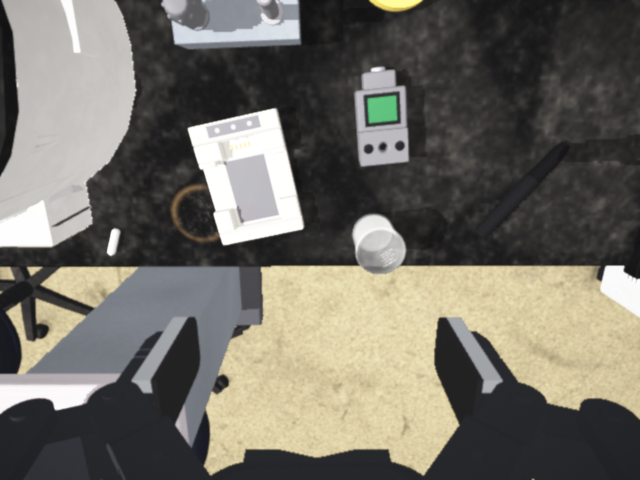

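The crop confirms it: the slim grey tool is in the stand's right bore, and the thick-handled one in the left is the nut driver. In w1 the logger is at (380,115) with its nose away from the robot. The dock at (245,176) is yawed a few degrees left, and the stand is at (236,26). Next I look closer at the logger and the dock.

```bash
cat >> h.py <<'E'
def rect(W,lo,hi,c,r,show=''):
    m=(W[...,2]>lo)&(W[...,2]<hi)&(np.hypot(W[...,0]-c[0],W[...,1]-c[1])<r)
    m=cv2.morphologyEx(m.astype(np.uint8),cv2.MORPH_OPEN,np.ones((3,3)))
    n,l,s,_=cv2.connectedComponentsWithStats(m); k=1+np.argmax(s[1:,4]); p=W[l==k][:,:2]
    bx=cv2.boxPoints(cv2.minAreaRect((p*1000).astype(np.float32)))/1000
    e=bx-np.roll(bx,-1,0); L=np.linalg.norm(e,axis=1); i=np.argmax(L); a=np.rad2deg(np.arctan2(*e[i][::-1]));a=(a+90)%180-90
    print(show,'centre',bx.mean(0).round(4),'size',L[:2].round(4),'yaw',round(a,2),'n',len(p)); return bx.mean(0),a
E
python3 - <<'E'
from h import *
np.set_printoptions(precision=4,suppress=True)
ctrl.reach((0.50,-0.42,0.2),down(np.deg2rad(-90)))
im,d,P=snap('wrist','w2');W=cloud(P,d);rect(W,.022,.035,(.515,-.426),.075,'logger')
m=(W[...,2]>.024)&(W[...,2]<.032)&(np.hypot(W[...,0]-.515,W[...,1]+.426)<.05);print('face z',np.median(W[m][:,2]))
ctrl.reach((0.44,-0.30,0.2),down(np.deg2rad(-90)))
im,d,P=snap('wrist','w3');W=cloud(P,d)
rect(W,.017,.028,(.45,-.276),.11,'dock')
b=W[(W[...,2]>.08)&(W[...,2]<.3)&(d>0)&(W[...,1]>-.28)&(W[...,0]<.56)&(W[...,0]>.35)];
for z in(.1,.14,.18,.22):
    q=b[abs(b[:,2]-z)<.02]; print('bath',z,len(q),q[:,1].min() if len(q) else '')
rect(W,.040,.056,(.6,-.283),.08,'stand')
print(ctrl.read_clock())
a=cv2.imread('pics/w2.png')[:, :];b=cv2.imread('pics/w3.png')
cv2.imwrite('pics/w23.png',cv2.resize(np.hstack([a[:400,220:520],b[:400,120:520]]),None,fx=1.14,fy=1.14))
E
```

```text
logger centre [ 0.5041 -0.4302] size [0.0521 0.0796] yaw 5.63 n 6006
face z 0.028105137135352093
dock centre [ 0.4903 -0.2716] size [0.0981 0.0461] yaw -77.97 n 5628
bath 0.1 8310 -0.1706685524335411
bath 0.14 8644 -0.1720478811669633
bath 0.18 2719 -0.1727796425802165
bath 0.22 980 -0.2573860115309532
stand centre [ 0.5856 -0.2822] size [0.1197 0.0036] yaw -89.12 n 925
3.8917
```

View pics/w23.png

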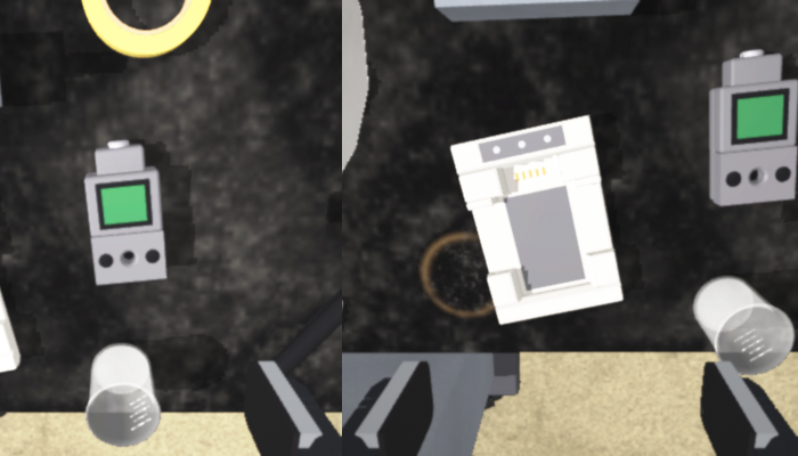

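w23: the logger's hole is at (127,257) on its near end and its nose points away from the robot. The dock's connector end faces away too, with no obstruction in the pocket. I'll refine the dock's centre from all the rim points before grasping.

Run:
```python
from h import *
np.set_printoptions(precision=4,suppress=True)
im,d,P=snap('wrist');W=cloud(P,d)
m=(W[...,2]>.018)&(W[...,2]<.026)&(np.hypot(W[...,0]-.4424,W[...,1]+.2818)<.1)
p=W[m][:,:2];bx=cv2.minAreaRect((p*1000).astype(np.float32));print('rim',bx,len(p),'z',np.median(W[m][:,2]))
a=np.deg2rad(12.03);c,s=np.cos(a),np.sin(a);o=np.array([.4424,-.2818])
L=(W[...,:2]-o)@np.array([[c,-s],[s,c]])*1000
f=(W[...,2]>.004)&(W[...,2]<.0125)&(abs(L[...,0])<55)&(abs(L[...,1])<60)
for x in(-38,-32,29,34,45,48):   # floor extents in dock y
    q=L[f&(abs(L[...,0]-x)<1.5)&(abs(L[...,1])<35)]; print('x',x,'floor y',q[:,1].min() if len(q) else '',q[:,1].max() if len(q) else '')
for y in(-22,-10,0,10,22):
    q=L[f&(abs(L[...,1]-y)<1.5)]; print('y',y,'floor x',q[:,0].min(),q[:,0].max())
```

```text
rim ((445.5250549316406, -280.91119384765625), (137.7283477783203, 98.38461303710938), 11.973523139953613) 8802 z 0.021902446750351218
x -38 floor y -26.66035445776459 27.503537808511332
x -32 floor y -27.092866514905534 27.567816795185635
x 29 floor y -27.26576200470631 27.619400408130804
x 34 floor y -17.933550919507155 18.636124115901133
x 45 floor y -18.021410237945307 18.586216800846653
x 48 floor y -17.790300703934307 18.699770973229583
y -22 floor x -49.90700346141292 30.206110589388818
y -10 floor x -49.566899673752566 48.90494025500867
y 0 floor x -49.67318185846508 48.967223558616354
y 10 floor x -49.47124252638129 48.68849846537675
y 22 floor x -49.6890994592216 30.495507110962524
```

```bash
cat >> h.py <<'E'
DO=np.array([.4425,-.2816]);DY=12.0
def rz(a): a=np.deg2rad(a);return np.array([[np.cos(a),-np.sin(a)],[np.sin(a),np.cos(a)]])
E
python3 - <<'E'
from h import *
np.set_printoptions(precision=4,suppress=True)
R=down(np.deg2rad(-90+5.63));L=np.array([.5126,-.4294])
print(ctrl.tcp_to_tips,ctrl.read_width())
ctrl.reach((*L,.10),R); ctrl.move_straight((*L,.031),max_speed=.08,force_limit=10)
ctrl.command_gripper(0.03,40); print('w',ctrl.read_width(),ctrl.read_grasp_force(),ctrl.read_ee_pos())
ctrl.move_straight((*L,.10),max_speed=.1); print('w',ctrl.read_width(),ctrl.read_contact_force())
t=np.array(ctrl.read_ee_pos());im,d,P=snap('wrist','w4');W=cloud(P,d)
z=W[...,2];m=(z>.085)&(z<.11)&(np.hypot(W[...,0]-L[0],W[...,1]-L[1])<.06)
print('tcp',t,'face z',np.median(z[m])); rect(W,.085,.110,L,.06,'held')
print(ctrl.read_clock())
E
```

```text
0.017 0.08528734594266178
w 0.029818533456126232 0.0 [ 0.5126 -0.4294  0.031 ]
w 0.029722815794721566 [ 0.1225 -0.2495  0.2055]
tcp [ 0.5122 -0.429   0.0995] face z nan
  return _methods._mean(a, axis=axis, dtype=dtype,
  ret = ret.dtype.type(ret / rcount)
Traceback (most recent call last):
  File "h.py", line 21, in rect
    n,l,s,_=cv2.connectedComponentsWithStats(m); k=1+np.argmax(s[1:,4]); p=W[l==k][:,:2]
                                                     ~~~~~~~~~^^^^^^^^^
ValueError: attempt to get argmax of an empty sequence
```

View pics/w4.png

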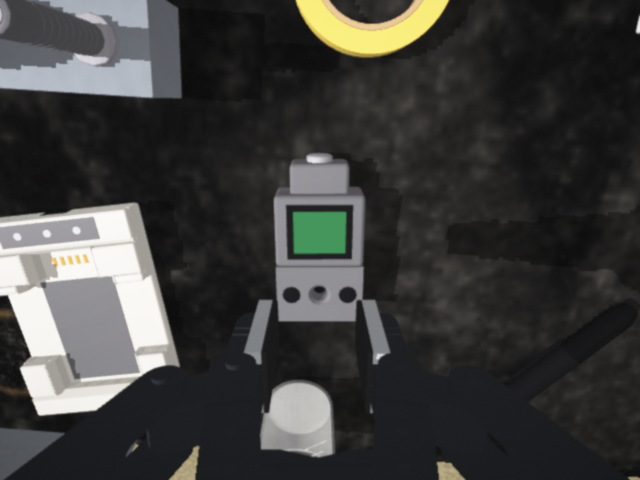

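The gripper closed to 30 mm without holding anything, and w4 shows the logger still on the bench at (320,240). I'll measure where the logger is and compare the actual fingertip height.

Run:
```python
from h import *
np.set_printoptions(precision=4,suppress=True)
im,d,P=snap('wrist');W=cloud(P,d);L=(.5126,-.4294)
rect(W,.022,.035,(.51,-.43),.075,'logger');t=np.array(ctrl.read_ee_pos())
def tips():
    P=ctrl.camera_params('wrist');im,d=ctrl.grab_frame('wrist');W=cloud(P,d);z=W[...,2]
    q=W[(d>0)&(z>.05)&(z<.16)&(np.hypot(W[...,0]-t[0],W[...,1]-t[1])<.06)];
    print('width',ctrl.read_width(),'tip z rel tcp',np.percentile(q[:,2],[0,.5,2])-t[2])
tips()
for w in(.052,.085): ctrl.command_gripper(w);tips()
print(ctrl.read_clock())
```

```text
logger centre [ 0.5046 -0.4303] size [0.0521 0.0808] yaw 5.79 n 10908
width 0.02993611969846281 tip z rel tcp [0.0117 0.0143 0.0173]
width 0.05153081416684922 tip z rel tcp [0.0152 0.0174 0.0199]
width 0.08476549030864351 tip z rel tcp [0.025  0.0268 0.0283]
8.15
```

Measured with the depth camera, the tips are about 15 mm above the TCP at 52 mm opening, not 17 mm below it as the description says. That matches the missed grasp. I'll check the fingers' lateral position, then re-grasp lower with a guarded descent.

Run:
```python
from h import *
np.set_printoptions(precision=4,suppress=True)
t=np.array(ctrl.read_ee_pos());R=np.array(ctrl.read_orientation())
ctrl.command_gripper(.06)
im,d,P=snap('wrist');W=cloud(P,d);T=(W-t)@R   # tool frame
s=(d>0)&(np.hypot(T[...,0],T[...,1])<.07)&(W[...,2]>.06)
for k in(-1,1):
    q=T[s&(k*T[...,1]>0)]; 
    for z0 in np.arange(-.045,-.01,.005):
        r=q[abs(q[:,2]-z0)<.0025]
        if len(r)>5: print(k,'z',z0.round(3),'x',np.percentile(r[:,0],[2,98]),'inner|y|',np.percentile(abs(r[:,1]),[2,98]),len(r))
c=(-np.asarray(P['R']).T@P['t']-t)@R; print('cam in tool',c)
ctrl.command_gripper(.085)
```

```text
-1 z -0.045 x [-0.0094  0.0119] inner|y| [0.0304 0.0438] 602
-1 z -0.04 x [-0.0093  0.0119] inner|y| [0.0305 0.044 ] 537
-1 z -0.035 x [-0.0093  0.0119] inner|y| [0.0305 0.0438] 485
-1 z -0.03 x [-0.0094  0.0119] inner|y| [0.0305 0.0438] 435
-1 z -0.025 x [-0.0096  0.0119] inner|y| [0.0305 0.0429] 366
-1 z -0.02 x [-0.0097  0.0117] inner|y| [0.0305 0.0369] 182
-1 z -0.015 x [-0.0058  0.0076] inner|y| [0.0307 0.031 ] 15
1 z -0.045 x [-0.0096  0.0119] inner|y| [0.0291 0.0425] 612
1 z -0.04 x [-0.0093  0.012 ] inner|y| [0.029  0.0425] 541
1 z -0.035 x [-0.0093  0.0119] inner|y| [0.0291 0.0424] 485
1 z -0.03 x [-0.0096  0.0119] inner|y| [0.0291 0.0424] 442
1 z -0.025 x [-0.0093  0.0119] inner|y| [0.0291 0.0413] 363
1 z -0.02 x [-0.0096  0.0117] inner|y| [0.029  0.0353] 191
1 z -0.015 x [-0.0063  0.0077] inner|y| [0.0292 0.0295] 17
cam in tool [ 0.0819 -0.0004 -0.1545]
```

Run:
```python
from h import *
np.set_printoptions(precision=4,suppress=True)
R=down(np.deg2rad(-90+5.7));L=np.array([.5129,-.4294])-(R@[.0012,-.0007,0])[:2]
ctrl.reach((*L,.06),R); print('hit',ctrl.move_straight((*L,-.001),max_speed=.05,force_limit=6))
print(ctrl.read_ee_pos(),ctrl.read_contact_force())
ctrl.command_gripper(0.03,40); print('w',ctrl.read_width(),ctrl.read_grasp_force())
if ctrl.read_width()>.048:
    ctrl.move_straight((*L,.06),max_speed=.1)
    t=np.array(ctrl.read_ee_pos());print('w',ctrl.read_width(),ctrl.read_contact_force())
    im,d,P=snap('wrist','w5');W=cloud(P,d)
    q=W[(abs(W[...,2]-.089)<.012)&((W[...,0]-L[0])>.013)&(np.hypot(W[...,0]-L[0],W[...,1]-L[1])<.04)];print('tcp',t,'face z',np.median(q[:,2]),len(q))
    for r in ctrl.recognise('wrist','logger')[:1]:print(r)
print(ctrl.read_clock())
```

```text
hit False
[ 0.5121 -0.4305 -0.0005] [-1.4331  0.2728 -0.692 ]
w 0.05079042661040449 43.94570231437683
w 0.051288487749234016 [-0.4105 -0.3443 -1.4462]
tcp [ 0.5115 -0.4299  0.0598] face z 0.08802440540445636 11370
{'box': [317.3, 316.8, 157.0, 268.9], 'conf': 0.98}
11.8667
```

View pics/w5.png

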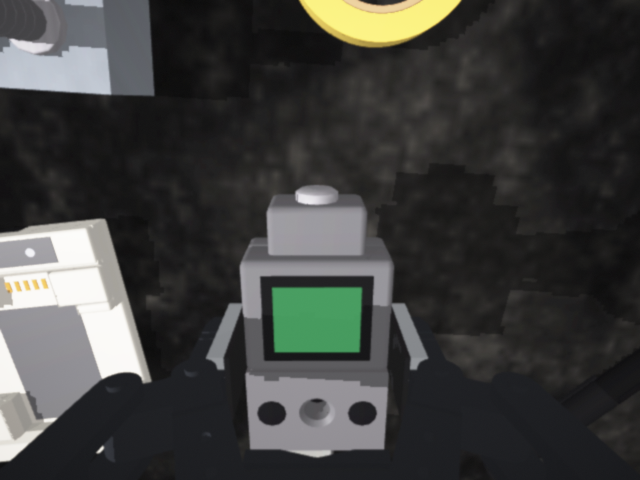

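The logger is held level; in w5 its body is centred at (317,345) and the hole is at (317,412). Next I measure its in-hand offset and move above the dock.

```bash
cat >> h.py <<'E'
def held():
    t=np.array(ctrl.read_ee_pos());R=np.array(ctrl.read_orientation())
    P=ctrl.camera_params('wrist');im,d=ctrl.grab_frame('wrist');W=cloud(P,d);T=(W-t)@R
    z=T[...,2];m=(d>0)&(abs(z+.0282)<.004)&(abs(T[...,1])<.0245)&(np.abs(T[...,0])<.06)
    p=T[m]; A=np.c_[p[:,:2],np.ones(len(p))];k=np.linalg.lstsq(A,p[:,2],rcond=None)[0]
    print('tilt deg',np.rad2deg(k[:2]).round(2),'face at',k[2].round(4))
    print('x ext',np.percentile(p[:,0],[.2,99.8]).round(4))
    m2=(d>0)&(abs(z+.0282)<.004)&(T[...,0]>.014)&(T[...,0]<.028)&(abs(T[...,1])<.04);e=[]
    for x in(.016,.02,.024):
        q=T[m2&(abs(T[...,0]-x)<.001)][:,1];e.append([q.min(),q.max()])
    print('y edges',np.round(e,4)); return T
E
python3 - <<'E'
from h import *
np.set_printoptions(precision=4,suppress=True)
held()
R=down(np.deg2rad(-90+DY))
ctrl.reach((*DO,.075),R); held()
P=ctrl.camera_params('wrist');im,d=ctrl.grab_frame('wrist');W=cloud(P,d)
m=(W[...,2]>.018)&(W[...,2]<.026)&(np.hypot(W[...,0]-DO[0],W[...,1]-DO[1])<.1)
l=(W[...,:2]-DO)@rz(DY);q=l[m];print('dock far end x',np.percentile(q[:,0],[1,99]),'y',np.percentile(q[:,1],[.5,99.5]),len(q))
print(ctrl.read_clock())
E
```

```text
tilt deg [-0.06  0.23] face at -0.0285
x ext [-0.047   0.0319]
y edges [[-0.0265  0.0251]
 [-0.0267  0.0254]
 [-0.0267  0.0249]]
tilt deg [-0.06  0.2 ] face at -0.0285
x ext [-0.0468  0.032 ]
y edges [[-0.0265  0.0251]
 [-0.0266  0.0254]
 [-0.0267  0.025 ]]
dock far end x [0.0268 0.0716] y [-0.0487  0.048 ] 13530
12.7167
```

Run:
```python
from h import *
np.set_printoptions(precision=4,suppress=True)
R=down(np.deg2rad(-90+DY)); T=DO+rz(DY)@[-.0002,-.0002]-(R@[.001,-.0007,0])[:2]
ctrl.reach((*T,.04),R)
print('hit',ctrl.move_straight((*T,.0085),max_speed=.03,force_limit=15),ctrl.read_ee_pos(),ctrl.read_contact_force(),T)
print(ctrl.read_width())
held()
print(ctrl.read_clock())
snap('wrist','w6')
```

```text
hit True [ 0.4411 -0.2824  0.0096] [-0.3535  0.3221  4.4303] [ 0.4415 -0.2827]
0.051109996018469946
tilt deg [-0.12  0.19] face at -0.0285
x ext [-0.0469  0.032 ]
y edges [[-0.0265  0.0251]
 [-0.0266  0.0253]
 [-0.0267  0.0248]]
14.0
```

View pics/w6.png

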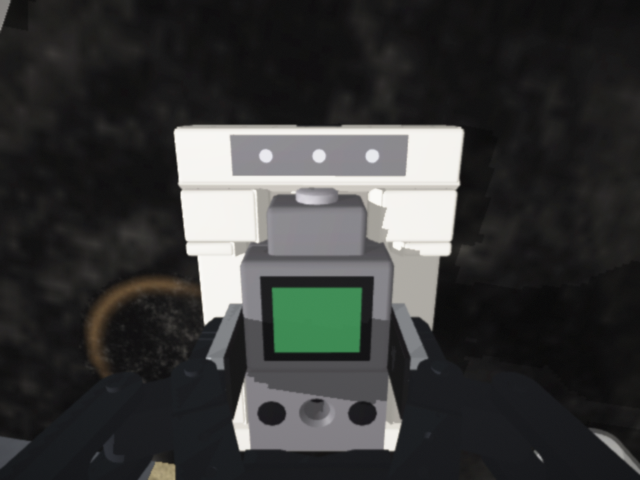

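It stopped on contact at TCP z 9.6 mm, which matches the floor height, and w6 shows the logger level between the dock walls. I'll release, retreat, and verify from above, then look at the stand.

Run:
```python
from h import *
np.set_printoptions(precision=4,suppress=True)
t=np.array(ctrl.read_ee_pos())
ctrl.command_gripper(.085); ctrl.move_straight(t+[0,0,.12],max_speed=.15)
im,d,P=snap('wrist','w7');W=cloud(P,d);H=DO+rz(DY)@[-.0085,0]
rect(W,.033,.043,H,.06,'logger seated');print('expect',H)
q=W[(abs(W[...,2]-.038)<.005)&(np.hypot(W[...,0]-H[0],W[...,1]-H[1])<.035)];k=np.linalg.lstsq(np.c_[q[:,:2]-H,np.ones(len(q))],q[:,2],rcond=None)[0];print('tilt',np.rad2deg(k[:2]),'z',k[2])
g=cv2.cvtColor(im,cv2.COLOR_RGB2GRAY)
ctrl.reach((.55,-.32,.25),down(0));print(ctrl.read_joint_pos())
R=np.array(ctrl.read_orientation());im,d,P=snap('wrist','w8');W=cloud(P,d)
print('cam',-np.asarray(P['R']).T@P['t'])
for l in('reset_pin','nut_driver','tool_stand'):
    for r in ctrl.recognise('wrist',l)[:3]:print(l,r['conf'],r['box'])
for z0 in(.06,.075,.09,.105,.112):
    q=W[(abs(W[...,2]-z0)<.005)&(np.hypot(W[...,0]-.605,W[...,1]+.318)<.03)]
    if len(q)>5:print('pin z',z0,'x',np.percentile(q[:,0],[1,99]),'y',np.percentile(q[:,1],[1,99]),len(q))
q=W[(abs(W[...,2]-.048)<.004)&(np.hypot(W[...,0]-.6,W[...,1]+.28)<.09)]
if len(q):print('stand',cv2.minAreaRect((q[:,:2]*1000).astype(np.float32)))
print(ctrl.read_clock())
a=cv2.imread('pics/w7.png');b=cv2.imread('pics/w8.png');cv2.imwrite('pics/w78.png',cv2.resize(np.hstack([a[100:460,120:520],b[:360,:]]),None,fx=.77,fy=.77))
```

```text
logger seated centre [ 0.433  -0.2831] size [0.0521 0.0803] yaw 12.05 n 9587
expect [ 0.4342 -0.2834]
tilt [0.6053 0.2421] z 0.03813064828556085
[-32.439   10.044   94.9351  -0.0041  75.1518 -32.3787]
cam [ 0.55   -0.2378  0.4033]
reset_pin 0.79 [391.4, 205.6, 39.1, 40.4]
reset_pin 0.76 [490.9, 221.6, 60.6, 40.1]
reset_pin 0.68 [505.0, 147.8, 66.0, 30.4]
nut_driver 0.76 [396.1, 112.3, 50.0, 42.6]
tool_stand 0.71 [385.7, 151.1, 61.2, 142.5]
pin z 0.06 x [0.6024 0.6139] y [-0.3191 -0.3105] 46
pin z 0.075 x [0.6021 0.6129] y [-0.3201 -0.3101] 55
pin z 0.09 x [0.6023 0.6126] y [-0.32   -0.3103] 61
pin z 0.105 x [0.6024 0.614 ] y [-0.3205 -0.3106] 75
pin z 0.112 x [0.6026 0.6154] y [-0.3235 -0.3108] 295
stand ((637.3681030273438, -280.4384765625), (105.15729522705078, 120.05693054199219), 2.117683172225952)
16.8917
```

View pics/w78.png

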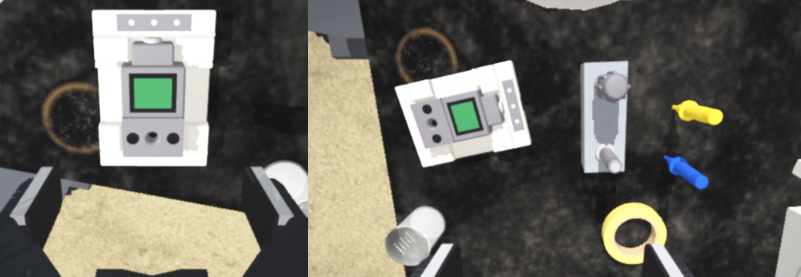

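w78: left, the logger is seated square with its hole at (152,138). Right, the slim grey pin is at (608,155), the nut driver at (612,87), and the blue and yellow look-alikes are off the stand. Next I grip the grey pin and draw it straight up.

Run:
```python
from h import *
np.set_printoptions(precision=4,suppress=True)
R=down(0);p=np.array([.6092,-.3173])-(R@[.0012,-.0007,0])[:2]
ctrl.reach((*p,.15),R);f0=np.array(ctrl.read_contact_force())
im,d,P=snap('wrist');W=cloud(P,d)
q=W[(abs(W[...,2]-.112)<.004)&(np.hypot(W[...,0]-.609,W[...,1]+.317)<.015)]
if len(q):print('pin top x',np.percentile(q[:,0],[1,50,99]),'y',np.percentile(q[:,1],[1,50,99]),len(q))
print('hit',ctrl.move_straight((*p,.047),max_speed=.08,force_limit=6),ctrl.read_ee_pos())
ctrl.command_gripper(0.005,50);print('w',ctrl.read_width(),ctrl.read_grasp_force(),np.array(ctrl.read_contact_force())-f0)
if .011<ctrl.read_width()<.018:
    print('hit',ctrl.move_straight((*p,.16),max_speed=.1,force_limit=10),ctrl.read_ee_pos(),ctrl.read_width(),np.array(ctrl.read_contact_force())-f0)
    snap('wrist','w9')
print(ctrl.read_clock())
```

```text
pin top x [0.6028 0.6094 0.6155] y [-0.3236 -0.3164 -0.311 ] 579
hit False [ 0.6105 -0.3188  0.0479]
w 0.012220471265779036 48.60767483711243 [-1.4284 -0.5606 -1.0859]
hit False [ 0.6092 -0.3182  0.1587] 0.01272826738663179 [-0.7184  0.4045 -2.686 ]
20.9167
```

View pics/w9.png

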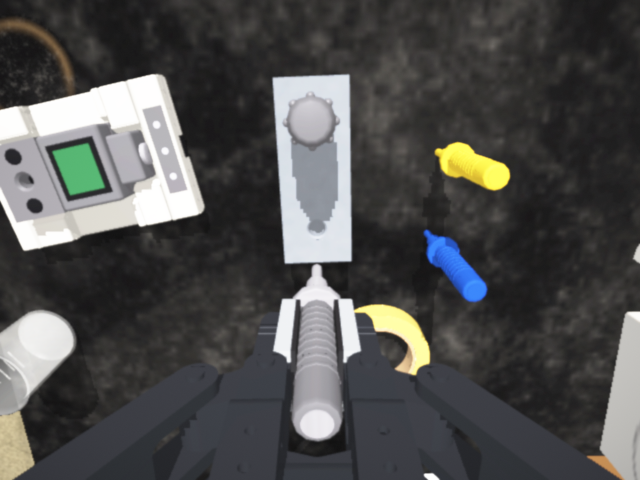

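w9: the grey pin is held upright, with its tip at (317,267). The nut driver at (311,120) and the blue and yellow ones are untouched. Next I hover over the hole and measure tip and mouth numerically.

```bash
cat >> h.py <<'E'
def hole(c0,rad=.011,zf=.038):
    P=ctrl.camera_params('wrist');im,d=ctrl.grab_frame('wrist');W=cloud(P,d)
    v,u=np.mgrid[:480,:640];R=np.asarray(P['R']);c=-R.T@P['t'];r=np.stack([(u-P['cx'])/P['fx'],(v-P['cy'])/P['fy'],np.ones(u.shape)],-1)@R
    near=np.hypot(W[...,0]-c0[0],W[...,1]-c0[1])<.03
    f=W[near&(abs(W[...,2]-zf)<.003)&(d>0)];zf=np.median(f[:,2]);q=c+r*((zf-c[2])/r[...,2])[...,None]
    m=(d>0)&(np.hypot(q[...,0]-c0[0],q[...,1]-c0[1])<rad)&(W[...,2]<zf-.0012)
    p=q[m][:,:2];(x,y),rr=cv2.minEnclosingCircle((p*1000).astype(np.float32))
    # face tilt along dock x
    l=(f[:,:2]-c0)@rz(DY);k=np.linalg.lstsq(np.c_[l,np.ones(len(l))],f[:,2],rcond=None)[0]
    print('face z',zf.round(4),'tilt',np.rad2deg(k[:2]).round(2),'mouth centroid',p.mean(0).round(4),'circle',np.round([x,y,rr],1),'area d mm',round(2000*np.sqrt(len(p)and cv2.contourArea(cv2.convexHull(p.astype(np.float32)))/np.pi),1)); return p.mean(0)
def pin():
    t=np.array(ctrl.read_ee_pos());R=np.array(ctrl.read_orientation())
    P=ctrl.camera_params('wrist');im,d=ctrl.grab_frame('wrist');T=(cloud(P,d)-t)@R
    s=(d>0)&(np.hypot(T[...,0],T[...,1])<.014)&(T[...,2]>0)&(T[...,2]<.06)
    q=T[s];print('tip z',np.percentile(q[:,2],[98,99.5,100]).round(4))
    for z0,r in((.007,.005),(.013,.005),(.026,.0025),(.032,.0025),(.037,.0025)):
        a=q[abs(q[:,2]-z0)<.002]
        if len(a)>4:print('z',z0,'x axis',(np.percentile(a[:,0],97)-r).round(4),'y',a[:,1].min().round(4),a[:,1].max().round(4),len(a))
E
python3 - <<'E'
from h import *
np.set_printoptions(precision=4,suppress=True)
R=down(np.deg2rad(-90+DY));H=DO+rz(DY)@[-.0305,0]
ctrl.reach((*H,.15),R);print('H',H,ctrl.read_joint_pos(),ctrl.read_ee_pos());hole(H);pin()
ctrl.move_straight((*H,.11),max_speed=.1);print(ctrl.read_ee_pos());hole(H);pin()
print(ctrl.read_clock())
E
```

```text
H [ 0.4127 -0.2879] [-37.7363  -0.3548 116.8578   0.0089  63.4417  40.1972] [ 0.4133 -0.2883  0.1503]
face z 0.038 tilt [0.25 0.08] mouth centroid [ 0.4129 -0.2876] circle [ 412.7 -288.2   10.8] area d mm 19.3
tip z [0.0392 0.0407 0.0419]
z 0.013 x axis 0.0007 y -0.005 0.0031 52
z 0.026 x axis 0.0006 y -0.0029 0.0009 12
z 0.032 x axis 0.0007 y -0.003 0.0014 29
z 0.037 x axis 0.0004 y -0.0031 0.0015 34
[ 0.4127 -0.2879  0.1098]
face z 0.038 tilt [0.2  0.11] mouth centroid [ 0.4129 -0.2878] circle [ 412.6 -288.2   10.6] area d mm 18.3
tip z [0.0396 0.0402 0.0403]
z 0.013 x axis 0.0006 y -0.005 0.0031 53
z 0.026 x axis 0.0005 y -0.0029 0.0009 13
z 0.032 x axis 0.0006 y -0.003 0.0015 32
z 0.037 x axis 0.0005 y -0.0031 0.0015 35
22.7917
```

Run:
```python
from h import *
np.set_printoptions(precision=4,suppress=True)
R=down(np.deg2rad(-90+DY));H=np.array([.4129,-.2878])
for r in(.008,.0075): H=hole(H,r)
T=H-(R@[.0005,-.0008,0])[:2]
ctrl.move_straight((*T,.088),max_speed=.08);ctrl.pause(.3);hole(H,.008);pin();print(T,ctrl.read_ee_pos(),ctrl.read_contact_force(),ctrl.read_clock())
```

```text
face z 0.038 tilt [0.23 0.09] mouth centroid [ 0.4128 -0.2876] circle [ 413.3 -287.7    7.1] area d mm 12.9
face z 0.038 tilt [0.28 0.09] mouth centroid [ 0.4128 -0.2875] circle [ 412.6 -287.2    7.3] area d mm 13.0
face z 0.038 tilt [0.18 0.09] mouth centroid [ 0.4137 -0.2874] circle [ 413.4 -288.     7.3] area d mm 12.4
tip z [0.0587 0.0599 0.06  ]
z 0.013 x axis 0.0008 y -0.0051 0.0031 54
z 0.026 x axis 0.0006 y -0.003 0.0009 15
z 0.032 x axis 0.0007 y -0.003 0.0014 32
z 0.037 x axis 0.0005 y -0.0031 0.0015 31
[ 0.4125 -0.2884] [ 0.4127 -0.2885  0.0883] [ 0.7936  0.2859 -1.2945] 23.7167
```

Run:
```python
from h import *
np.set_printoptions(precision=4,suppress=True)
H=np.array([.4129,-.2876]);R=down(np.deg2rad(-90+DY));T=H-(R@[.0005,-.0008,0])[:2]
ctrl.move_straight((*T,.084),max_speed=.03);ctrl.pause(.3);f0=np.array(ctrl.read_contact_force())
F=lambda:(np.array(ctrl.read_ee_pos()),np.array(ctrl.read_contact_force())-f0)
h=ctrl.move_straight((*T,.0705),max_speed=.02,force_limit=3);print('enter',h,*F())
if not h:
    for z in(.0685,.0675,.0665,.0655,.0645,.0635,.0625,.0615):
        h=ctrl.move_straight((*T,z),max_speed=.01,force_limit=10);ctrl.pause(.15);e,f=F();print(z,h,e,f,ctrl.read_width())
        if h or f[2]>9:break
print(ctrl.read_clock())
```

```text
enter False [ 0.4126 -0.2885  0.0705] [ 0.4624 -1.0336 -0.5269]
0.0685 False [ 0.4129 -0.2887  0.0688] [0.3278 0.4207 1.858 ] 0.012448926751992995
0.0675 False [ 0.4128 -0.2887  0.0677] [ 0.397  -0.0175  2.6212] 0.012802223870502496
0.0665 False [ 0.4128 -0.2887  0.0667] [ 1.1036 -1.2034  3.7824] 0.012811982911711135
0.0655 False [ 0.4128 -0.2887  0.0657] [ 1.2212 -0.5281  5.6254] 0.012733762080746227
0.0645 False [ 0.4128 -0.2887  0.0648] [ 1.4716 -0.7622  5.7606] 0.013056951803343625
0.0635 False [ 0.413  -0.2888  0.0646] [-0.0711 -0.2308 11.4585] 0.012470226718784214
27.625
```

The force followed the spring curve, with a hard stop after about 4 mm of travel at 11.5 N. I'll check that it holds, then hand in.

Run:
```python
from h import *
ctrl.pause(.8);e=ctrl.read_ee_pos();f=ctrl.read_contact_force();print(e,f,ctrl.read_width(),ctrl.read_grasp_force(),ctrl.read_clock())
if f[2]>6 : print(ctrl.hand_in())
```

```text
[ 0.41302837 -0.28879249  0.06458546] [-0.86687648  0.44016739 10.11119473] 0.012682308658290417 49.964995980262756 28.425
the job is handed in; nothing more can be done
None
```

The job is handed in: the logger is seated flat and square in its dock, and the reset pin is still gripped, holding the button on its stop at about 10 N (28 s used of 72 s).

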